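# Shut the refilled spoon drawer and flip its stock marker to full

### The job

The small tilt-out drawer standing open on the tray has just been refilled with teaspoons: push it fully shut with a fingertip, then flip the marker paddle on top of that same unit right over its pin, so that it lies flat on the back half and shows the face with the solid disc. Work gently with the fingertips only, gripping and lifting nothing and leaving the unit standing where it is. Leave the twin unit beside it, its marker, and all the other tea things alone.

Things in the scene. Friction and masses are not known exactly. Their poses are not given: they have to be found in the camera images.
- spoon_unit: Plastic tilt-out drawer unit, the one whose drawer stands open with teaspoons in it; 120 mm wide, 130 deep, casing 95 tall, about 0.9 kg, loose on the tray floor (a sideways push over about 5 N slides it). Origin: centre of its underside; x from front to back (its front faces -x), y to its left, z up. A flip-over stock marker sits on top.
- spoon_drawer (a joint): Tilt of the open drawer, rad: 0 shut, 0.75 fully out; starts at 0.42 to 0.68. Its hinge line lies along the unit's y, 65 mm in front of the unit's origin and 10 mm above it; the top leans out to the front. Front panel 118 mm wide, top edge 83 mm above the hinge, face 5 mm in front of it when shut. Stays where it is left; about 1 N at the lip moves it.
- spoon_lip (a point): Middle of the front edge of the drawer's finger lip (moves with the drawer). The lip, 90 mm wide and 5 mm thick, juts 14 mm forward from the panel's top edge. Shut, this point lies 84 mm in front of the unit's origin and 90.5 mm above it; from the hinge line it is then 19 mm forward and 80.5 mm up.
- spoon_marker (a joint): Angle of the spoon unit's marker paddle, rad: 0 flat on the front half (open-ring face up), 1.57 upright, 3.14 flat on the back half (solid-disc face up), a hard stop. Starts at 0 to 0.15. The pin is stiff: the paddle stays where it is left and does not fall by itself; about 1 N at its free edge moves it.
- spoon_pivot (a point): Middle of the spoon unit's marker pin, 126 mm straight above the unit's origin; the pin runs along the unit's y between two side rails, 28 mm high, that stand on the casing along its left and right edges (104 mm clear between them, open at front and back).
- spoon_edge (a point): Middle of the free edge of the spoon unit's paddle (moves with it), 62 mm from the pin. The paddle is a plain plate 118 mm wide, 6 mm thick; ring and disc are raised about 1 mm in plain grey. Flat, it rests on the rails with a 28 mm gap below, open to the front, so a fingertip can get under this edge, lift it and push it over.
- stirrer_unit: Twin of the spoon unit, same sizes and axes, beside it on the tray (to its left or right, about 172 mm between centres), loose too, with its drawer shut; its marker also lies on the front half, ring face up. Everything about it stays as it is. Origin: centre of its underside.
- stirrer_drawer (a joint): Tilt of the twin unit's drawer, rad, 0 shut; stays shut.
- stirrer_marker (a joint): Angle of the twin unit's marker, rad, 0 = flat on the front half, ring face up; stays there.
- tray: Round tray of two stacked wicker-look plastic tiers, fixed, 506 mm across. Origin: centre of its underside; z up. Inner floor 45 mm above the dresser top, rim 77 mm; the drawer units stand on its near half, facing the robot.
- kettle: White ceramic kettle, 156 mm across at its widest (spout and handle reach up to 120 mm from its axis), 185 mm tall, on the tray behind the drawer units. Origin: centre of its underside.
- mug_1: Brown mug, 80 mm across, 92 mm tall, at the back of the tray. Origin: centre of its underside.
- mug_2: Brown mug, 80 mm across, 92 mm tall, at the back right of the tray. Origin: centre of its underside.
- caddy: Steel caddy with a spring clip lid, 100 mm across with the clip, 107 mm tall, on the tray close behind the drawer units. Origin: centre of its underside.
- milk_jug: White ceramic jug, 68 mm across, 72 mm tall, on the dresser left of the tray. Origin: centre of its underside.
- sugar_bowl: Lidded white sugar bowl, 100 mm across, 84 mm tall, on the dresser right of the tray. Origin: centre of its underside.
- teaspoon: Steel teaspoon, 140 mm long, lying on the dresser at the near left of the tray. Origin: on its underside, about mid-length.

How it is judged (in metres and radians):
On the way, in this order (a step that is already met when the one before it is completed fails the run):
1. the spoon drawer is pushed fully shut (value of joint spoon_drawer below 0.06 rad), for 0.1 s.
2. the spoon unit's marker stands past upright, over its pin (value of joint spoon_marker above 1.7 rad), for 0.1 s.
3. the marker lies flat on the back half, disc face up (value of joint spoon_marker above 3.04 rad), for 0.2 s.
At the end, for the whole second after the job is handed in: Spoon drawer shut (within 0.06 rad), its unit's marker flat on the back half, disc up (within 0.1 rad), that unit upright, at rest, within 30 mm of its start; twin unit shut, its marker still flat in front (within 0.1 rad); twin and other tea things within 20 mm of their starts (value of joint each of spoon_drawer, stirrer_drawer below 0.06 rad and value of joint spoon_marker above 3.04 rad and value of joint stirrer_marker below 0.1 rad and distance of spoon_unit from where it was at the start of the episode below 0.03 m and angle between each of spoon_unit, stirrer_unit's own z axis and vertical below 0.05 rad and linear speed of spoon_unit below 0.02 m/s and distance of each of stirrer_unit, kettle, mug_1, mug_2, caddy, milk_jug, sugar_bowl, teaspoon from where it was at the start of the episode below 0.02 m); the robot touches nothing.
It fails at once if the spoon unit is lifted more than 12 mm, tipped, or shoved more than 30 mm (height (world z) of spoon_unit above 0.057 m or distance of spoon_unit from where it was at the start of the episode above 0.03 m or angle between spoon_unit's own z axis and vertical above 0.2 rad).
It fails at once if the drawer, the marker or its unit is gripped or pressed hard (fingers on the unit over 30 N) (contact force between the fingers and spoon_unit above 30 N).
It fails at once if the arm or the gripper's body, not the fingers, presses on the spoon unit (over 5 N) (contact force between the arm and spoon_unit above 5 N).
It fails at once if the twin unit is shoved or tipped, its drawer opened or its marker raised (distance of stirrer_unit from where it was at the start of the episode above 0.02 m or angle between stirrer_unit's own z axis and vertical above 0.2 rad or value of joint stirrer_drawer above 0.15 rad or value of joint stirrer_marker above 0.35 rad).
It fails at once if another of the tea things is moved, lifted or knocked over (distance of any of kettle, mug_1, mug_2, caddy, milk_jug, sugar_bowl, teaspoon from where it was at the start of the episode above 0.02 m or angle between any of kettle, mug_1, mug_2, caddy, milk_jug, sugar_bowl's own z axis and vertical above 0.35 rad).
It also fails if it takes over 61 s, if anything falls off the work surface, if the arm or the gripper's body presses on something with over 40 N, if the wrist force passes 120 N, or if a joint passes its speed limit or range.

### The arm

A 7-joint arm with a two-finger parallel gripper is mounted at the origin on the work surface. World frame = base frame: x ahead of the robot, y to its left, z up, the work surface at z = 0. Lengths are in mm, angles in degrees, forces in N, time in s.
With the tool pointing down it reaches from about 400 to 850 mm from the base axis. Payload 10.4 kg.
Tool frame: the origin (TCP) lies midway between the tips of the shut fingers; the grasp point (between the pads) lies 19 mm behind it; z points along the fingers, y is the direction in which the jaws open and shut (so a half turn about z gives the same grasp; the last joint's range is limited). The gripper opens to 85 mm and grips with 20 to 120 N. Pads are 22 mm wide; open, the fingers measure 114 mm over their backs; the gripper's body (76 mm by 85 mm) begins 54 mm behind the grasp point. The pads swing forward as they close: fully open they stand 13 mm farther back than shut.
Start: joints at [65.627, 19.034, -3.707, 83.658, 1.238, 77.344, -5.071], TCP at [245.02, -574.992, 231.338] pointing down, gripper open.
Joint ranges: [-148.97, 148.97], [-28.65, 121.19], [-84.17, 76.75], [9.2, 138.47], [-72.65, 252.65], [3.7, 117.97], [-149.18, 149.18]. Speed limits (degrees/s): [127.2, 127.2, 159.86, 159.86, 180, 180, 180].

### API

Orientations are given as a 3x3 rotation matrix whose columns are the frame's x, y, z axes.
In Python, from workcell import manip, imaging gives the robot as it stands.
- The arm moves only by the tool drive_tool, never from a script. Its argument "steps" is a list of rows, each an object with "xyz": the shift along the world's x, y, z in mm, a list of three; "dr": the turn, a rotation vector about the world's x, y, z in rad, a list of three; "claw": the opening, from 0 (shut) to 1 (fully open). A call has 1 to 10 rows; each row shifts and turns the commanded pose from where the row before left it; what a row does not reach is not made up. A row lasts 1/10 s, in which the tool goes at most 50 mm and 8.59 degrees, less where a joint would pass 70% of its speed; a pose out of reach is approached as far as the arm can. A call with a gripper value outside its range is refused whole. The fingers move at their own pace and stop on an object; "grip_force" is the grip in N (left out, the last holds). Time passes only in rows, so rows that do not move let the fingers close. It gives the time, the measured TCP pose, the force and the opening at its end, in the units of the state.
- manip.get_state(): the state, without advancing time (a new reading comes with each control period).
- imaging.get_image(name): name is "scene" or "top" or "wrist"; returns a dict with "pixels" (400x640x3 uint8, red, green, blue), "mtx" (3x3 intrinsics, pixels), "R" (3x3) and "t" (3): a world point X has camera coordinates R X + t. Camera axes: x right, y down, z forward; pixel columns grow to the right and rows downward; lengths in mm; the calibration is good to about 2 mm. A picture is of the moment at which its call begins. There is no depth.
- manip.finish_job(): hands the job in, once; it reports no verdict.
Trained networks look in a picture, given as the dict that the camera call returned (one of the last four; its "shot" number tells which), for a name from the list of things; names that differ only in an ending like _2 or _b are one class to them, and where a whole thing is asked for, a point or a joint stands for the part that bears it (a point fixed in the world has none). Each returns a list of dicts, best first, with "conf" (0 to 1); they miss things now and then, are a little off and sometimes report something else, mostly with a low value. They report only what shows in the picture. A call takes as long as a camera call.
- imaging.silhouettes(picture, target): "pixels" (400x640 bool, what is visible of it) and "at" ([column, row] in pixels, amid what is visible of it).
- imaging.spot_point(picture, target): "at" ([column, row] in pixels: a listed point, or the origin of a listed thing).
The state is a dict: "clock": time; "q": joint angles; "joint_velocities": joint speeds; "joint_efforts": joint torques, N m; "tool_pos": TCP position; "tool_rot": TCP orientation; "ft_force": force on the tool from outside, world axes, zero at the start; "wrist_torque": the same for the moment, N m; "opening": finger opening in mm.
Only numpy, scipy, OpenCV 4.12 (cv2) and the standard library are available. Lean on these libraries where they do the work, as an engineer would, in place of code of your own. Each camera call takes 0.05 s, during which the arm holds its last target. There are 200 camera calls.

## Working session

There is one attempt and no reset: what is moved stays moved. The work goes in short steps, Python scripts to look and compute and a tool call to move; the robot and the scene stay as the last step left them, time stands still between calls to the robot, and variables do not carry over. Pictures are saved under pics/ and viewed, about 8 in all and at most 12, crops included, and the job is handed in when it is done.

Besides the shell and the picture viewer there is one more tool, called after "Call:" by a JSON object that holds its "fn" and its "kwargs", one argument or row to a line. drive_tool: Moves the arm, as the interface text tells. Its arguments: {"type":"object","properties":{"steps":{"type":"array","items":{"type":"object","properties":{"xyz":{"type":"array","items":{"type":"number"}},"dr":{"type":"array","items":{"type":"number"}},"claw":{"type":"number"}}}},"grip_force":{"type":"number"}},"required":["steps"]}

```bash
mkdir -p pics; cat > h.py <<'E'
from workcell import manip, imaging
import numpy as np, cv2
from scipy.optimize import least_squares
def save(im,name): cv2.imwrite('pics/'+name,im['pixels'][:,:,::-1])
def proj(im,X):
    c=np.asarray(im['R'])@np.asarray(X,float)+np.asarray(im['t']).ravel(); p=np.asarray(im['mtx'])@c; return p[:2]/p[2]
def tri(obs): # [(im,uv)]
    return least_squares(lambda X:np.concatenate([proj(i,X)-u for i,u in obs]),[550,-100,100]).x
E
python3 - <<'E'
from h import *
a=imaging.get_image('scene');b=imaging.get_image('top');save(a,'s0.png');save(b,'t0.png')
for i in (a,b): print('cam',(-np.asarray(i['R']).T@np.asarray(i['t']).ravel()).round())
for n in ['spoon_unit','stirrer_unit','spoon_lip','spoon_pivot','spoon_edge','tray','caddy','kettle']:
    o=[]
    for i in (a,b):
        r=imaging.spot_point(i,n)
        if r: o.append((i,np.array(r[0]['at'])));
        print(n,[(np.round(x['at']),round(x['conf'],2)) for x in r[:2]])
    if len(o)==2: X=tri(o);print('   ',X.round(1),[ (proj(i,X)-u).round(1) for i,u in o])
cv2.imwrite('pics/both0.png',cv2.resize(np.vstack([a['pixels'],b['pixels']])[:,:,::-1],(480,600)))
print(manip.get_state()['tool_rot'])
E
```

```text
cam [1389.    6. 1306.]
cam [ 373.  -10. 1637.]
spoon_unit [(array([351., 218.]), 0.65)]
spoon_unit [(array([286., 197.]), 0.62)]
    [578.6 118.6  49.3] [array([ 2.8, -0.1]), array([3. , 0.1])]
stirrer_unit [(array([302., 214.]), 0.74)]
stirrer_unit [(array([340., 202.]), 0.97)]
    [561.  -59.5  48.7] [array([-0.9,  0. ]), array([-0.9,  0. ])]
spoon_lip [(array([356., 176.]), 0.48)]
spoon_lip [(array([286., 228.]), 0.85), (array([293., 145.]), 0.24)]
    [461.3 124.6 126.6] [array([-1.,  0.]), array([-1., -0.])]
spoon_pivot [(array([357., 198.]), 0.79)]
spoon_pivot [(array([282., 192.]), 0.94)]
    [578.8 126.6 163.6] [array([ 1.8, -0.1]), array([1.9, 0.1])]
spoon_edge [(array([358., 181.]), 0.76)]
spoon_edge [(array([285., 209.]), 0.97), (array([356., 164.]), 0.2)]
    [521.3 123.9 177.7] [array([-0.5,  0. ]), array([-0.5, -0. ])]
tray [(array([325., 241.]), 0.7)]
tray [(array([315., 185.]), 0.76)]
    [631.   25.6 -11.4] [array([ 0.9, -0. ]), array([1., 0.])]
caddy [(array([314., 243.]), 0.87), (array([308., 276.]), 0.49)]
caddy [(array([324., 174.]), 0.85)]
    [666.2 -10.7  39.3] [array([ 1.2, -0. ]), array([ 1.4, -0. ])]
kettle [(array([355., 268.]), 0.63)]
kettle [(array([292., 148.]), 0.83), (array([286., 189.]), 0.55)]
    [759.7 112.8  43.9] [array([ 0.1, -0. ]), array([0.1, 0. ])]
[[ 9.19967597e-01  3.91994410e-01  5.57785180e-05]
 [ 3.91994414e-01 -9.19967589e-01 -1.22212787e-04]
 [ 3.40769914e-06  1.34296672e-04 -9.99999991e-01]]
```

```bash
python3 - <<'E'
import cv2,numpy as np
b=cv2.imread('pics/t0.png')[100:300,190:450];a=cv2.imread('pics/s0.png')[120:300,200:460]
cv2.imwrite('pics/c0.png',np.vstack([cv2.resize(b,(520,400),interpolation=cv2.INTER_CUBIC)[:320],cv2.resize(a[:140],(520,280),interpolation=cv2.INTER_CUBIC)]))
E
```

```text
(no output)
```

View pics/c0.png

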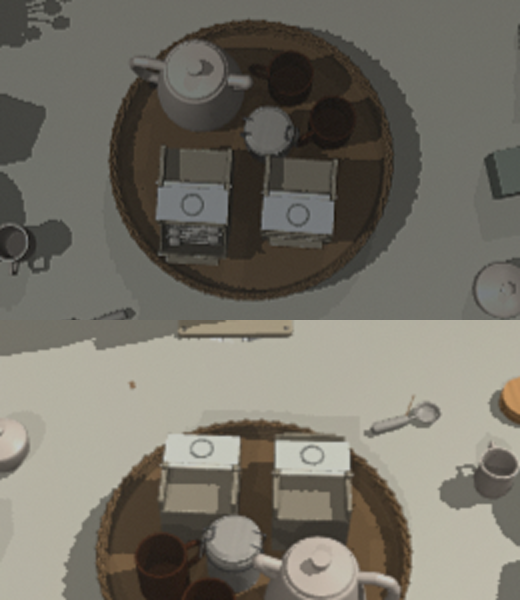

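The spoon unit is the left one, at about (577, 122), with a yaw of about -4°. In the top image its open drawer is at (286, 228). I'll go in front of it with the fingers shut.

Call:
{"fn": "drive_tool", "kwargs": {
  "steps": [
    {"xyz": [36,25,12],"dr": [0,0,-0.047],"claw": 0},
    {"xyz": [36,25,12],"dr": [0,0,-0.047],"claw": 0},
    {"xyz": [36,25,12],"dr": [0,0,-0.047],"claw": 0},
    {"xyz": [36,25,12],"dr": [0,0,-0.047],"claw": 0},
    {"xyz": [36,25,12],"dr": [0,0,-0.047],"claw": 0},
    {"xyz": [0,45,0],"dr": [0,0,-0.047],"claw": 0},
    {"xyz": [0,45,0],"dr": [0,0,-0.047],"claw": 0},
    {"xyz": [0,45,0],"dr": [0,0,-0.047],"claw": 0},
    {"xyz": [0,45,0],"dr": [0,0,-0.047],"claw": 0},
    {"xyz": [0,45,0],"dr": [0,0,-0.047],"claw": 0}
  ]
}}

```text
clock: 1.9
tool_pos: [424.8, -223.2, 291.5]
tool_rot: [[0.998, -0.069, 0.0], [-0.069, -0.998, -0.001], [0.0, 0.001, -1.0]]
ft_force: [1.2, 0.7, 0.8]
opening: 0.2
```

Call:
{"fn": "drive_tool", "kwargs": {
  "steps": [
    {"xyz": [0,45,0],"claw": 0},
    {"xyz": [0,45,0],"claw": 0},
    {"xyz": [0,45,0],"claw": 0},
    {"xyz": [0,45,0],"claw": 0},
    {"xyz": [0,45,0],"claw": 0},
    {"xyz": [0,45,0],"claw": 0},
    {"xyz": [0,45,0],"claw": 0},
    {"xyz": [0,30,0],"claw": 0},
    {"claw": 0}
  ]
}}

```text
validation failed for argument at $.st...
```

Call:
{"fn": "drive_tool", "kwargs": {
  "steps": [
    {"xyz": [0,45,0],"dr": [0,0,0],"claw": 0},
    {"xyz": [0,45,0],"dr": [0,0,0],"claw": 0},
    {"xyz": [0,45,0],"dr": [0,0,0],"claw": 0},
    {"xyz": [0,45,0],"dr": [0,0,0],"claw": 0},
    {"xyz": [0,45,0],"dr": [0,0,0],"claw": 0},
    {"xyz": [0,45,0],"dr": [0,0,0],"claw": 0},
    {"xyz": [0,45,0],"dr": [0,0,0],"claw": 0},
    {"xyz": [0,25,0],"dr": [0,0,0],"claw": 0},
    {"xyz": [0,0,0],"dr": [0,0,0],"claw": 0}
  ]
}}

```text
clock: 2.8
tool_pos: [424.4, 118.8, 291.7]
tool_rot: [[0.998, -0.061, 0.001], [-0.061, -0.998, 0.001], [0.001, -0.001, -1.0]]
ft_force: [-0.3, -1.2, 0.6]
opening: 0.1
```

```bash
python3 - <<'E'
from h import *
w=imaging.get_image('wrist');save(w,'w1.png');b=imaging.get_image('top')
s=manip.get_state();print(s['clock'],s['tool_pos'],np.round(s['q'],1),s['ft_force'])
print('cam',(-np.asarray(w['R']).T@np.asarray(w['t']).ravel()).round())
for n in ['spoon_unit','spoon_lip','spoon_pivot','spoon_edge']:
    o=[]
    for i in (w,b):
        r=imaging.spot_point(i,n)
        print(n,[(np.round(x['at'],1),round(x['conf'],2)) for x in r[:2]])
        if r: o.append((i,np.array(r[0]['at'])))
    if len(o)==2: X=tri(o);print('   ',X.round(1),[(proj(i,X)-u).round(1) for i,u in o])
E
```

```text
2.9 [424.9671166  114.93713735 291.36288785] [  21.4   -5.1  -39.2  102.4   -3.2   81.6 -111. ] [ 0.72793654 -0.55460311  0.07830896]
cam [495. 114. 434.]
spoon_unit [(array([307.8,  19. ]), 0.82)]
spoon_unit [(array([286.2, 197.2]), 0.71), (array([353., 165.]), 0.55)]
    [564.9 119.2 105.9] [array([-0.4, -0.3]), array([1.6, 1.3])]
spoon_lip [(array([311.8, 152.8]), 0.8)]
spoon_lip [(array([286.9, 229.7]), 0.73)]
    [453.7 121.8 138.9] [array([ 0.3, -0.1]), array([-1.4,  0.4])]
spoon_pivot []
spoon_pivot [(array([284.8, 193.4]), 0.68), (array([283.8, 232. ]), 0.66)]
spoon_edge [(array([303.4,  73.3]), 0.7)]
spoon_edge [(array([284.9, 210.4]), 0.95)]
    [516.7 123.8 159.9] [array([ 0. , -0.1]), array([-0.1,  0.4])]
```

View pics/w1.png

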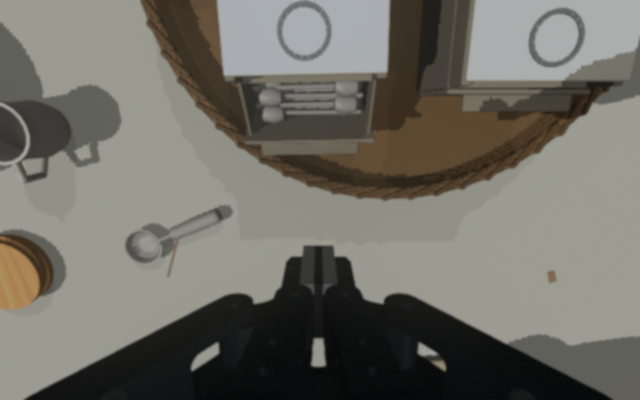

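The wrist view shows the drawer lip at (312, 148), centred just left of the fingertip at (319, 265), and the yaw is nearly matched. Next I'll tilt the tool forward 45°.

Call:
{"fn": "drive_tool", "kwargs": {
  "steps": [
    {"xyz": [0,1,0],"dr": [0,-0.13,-0.01],"claw": 0},
    {"xyz": [0,1,0],"dr": [0,-0.13,-0.01],"claw": 0},
    {"xyz": [0,1,0],"dr": [0,-0.13,0],"claw": 0},
    {"xyz": [0,1,0],"dr": [0,-0.13,0],"claw": 0},
    {"xyz": [0,1,0],"dr": [0,-0.13,0],"claw": 0},
    {"xyz": [0,1,0],"dr": [0,-0.13,0],"claw": 0},
    {"xyz": [0,0,0],"dr": [0,0,0],"claw": 0},
    {"xyz": [0,0,0],"dr": [0,0,0],"claw": 0}
  ]
}}

```text
clock: 4.1
tool_pos: [424.7, 114.1, 293.1]
tool_rot: [[0.854, -0.092, 0.512], [-0.089, -0.996, -0.032], [0.512, -0.018, -0.859]]
ft_force: [0.4, 0.8, 0.1]
opening: 0.0
```

```bash
python3 - <<'E'
from h import *
w=imaging.get_image('wrist')
s=manip.get_state();print(s['clock'],s['tool_pos'],np.round(s['q'],1),s['ft_force'],np.round(s['tool_rot'],3).tolist())
cv2.imwrite('pics/w2.png',w['pixels'][:,:,::-1])
# model fit with wrist + top points
b=imaging.get_image('top');a=imaging.get_image('scene');obs=[]
for i in (w,b,a):
    for n in ['spoon_unit','spoon_lip','spoon_pivot','spoon_edge']:
        r=imaging.spot_point(i,n)
        if r and r[0]['conf']>.5: obs.append((i,n,np.array(r[0]['at'])))
def pts(p):
    x,y,yaw,th,m=p; c,q=np.cos(yaw),np.sin(yaw)
    L={'spoon_unit':(0,0),'spoon_pivot':(0,126),'spoon_edge':(-62*np.cos(m),126+62*np.sin(m)),
       'spoon_lip':(-65-19*np.cos(th)-80.5*np.sin(th),10+80.5*np.cos(th)-19*np.sin(th))}
    return {k:np.array([x+c*u,y+q*u,45+z]) for k,(u,z) in L.items()}
f=least_squares(lambda p:np.concatenate([proj(i,pts(p)[n])-u for i,n,u in obs]),[578,122,-.07,.5,.07],loss='soft_l1',
  bounds=([0,0,-.3,.3,0],[900,400,.3,.75,.16]))
print(f.x.round(3));print({k:v.round(1) for k,v in pts(f.x).items()})
for i,n,u in obs: print(n,(proj(i,pts(f.x)[n])-u).round(1))
E
```

```text
4.15 [425.13325536 113.17299901 293.11086022] [  -6.1  -27.9  -20.6  124.8    6.9   54.7 -125.1] [ 0.07848848 -0.12904349  0.27229978] [[0.854, -0.095, 0.512], [-0.091, -0.995, -0.033], [0.513, -0.018, -0.859]]
[ 5.77242e+02  1.18414e+02 -4.70000e-02  6.84000e-01  2.00000e-03]
{'spoon_unit': array([577.2, 118.4,  45. ]), 'spoon_pivot': array([577.2, 118.4, 171. ]), 'spoon_edge': array([515.3, 121.3, 171.1]), 'spoon_lip': array([446.8, 124.5, 105.4])}
spoon_unit [0.6 1.1]
spoon_lip [-0.4 -0.2]
spoon_pivot [-0.8 -4.8]
spoon_edge [0.3 0.1]
spoon_lip [-0.1  1.1]
spoon_pivot [ 3. -1.]
spoon_edge [2.  2.2]
spoon_unit [2.1 1. ]
spoon_pivot [ 0.7 -1.7]
spoon_edge [-3.8 -1. ]
```

View pics/w2.png

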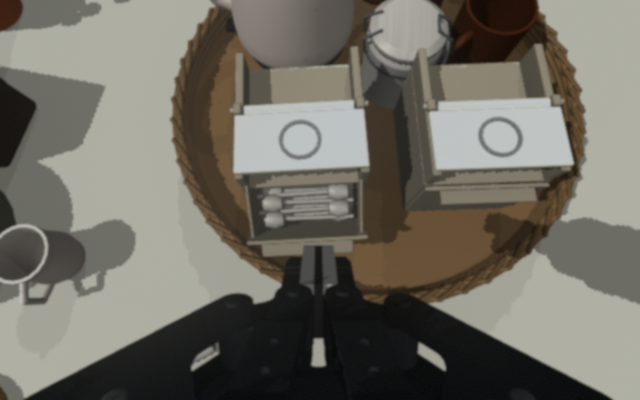

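The fingertip at (319, 250) sits in front of the drawer lip at (305, 245). The achieved tilt is 31°, which gives enough clearance for the drawer, so I'll descend in front of the lip.

Call:
{"fn": "drive_tool", "kwargs": {
  "steps": [
    {"xyz": [-2,1,-30],"dr": [0,0,0],"claw": 0},
    {"xyz": [-2,1,-30],"dr": [0,0,0],"claw": 0},
    {"xyz": [-2,1,-30],"dr": [0,0,0],"claw": 0},
    {"xyz": [-2,1,-30],"dr": [0,0,0],"claw": 0},
    {"xyz": [0,0,0],"dr": [0,0,0],"claw": 0}
  ]
}}

```text
clock: 5.35
tool_pos: [415.1, 116.1, 169.4]
tool_rot: [[0.856, -0.095, 0.508], [-0.089, -0.995, -0.036], [0.509, -0.015, -0.861]]
ft_force: [0.7, -0.9, 0.7]
opening: 0.1
```

Call:
{"fn": "drive_tool", "kwargs": {
  "steps": [
    {"xyz": [0,1,-25],"dr": [0,0,0],"claw": 0},
    {"xyz": [0,1,-25],"dr": [0,0,0],"claw": 0},
    {"xyz": [0,1,-18],"dr": [0,0,0],"claw": 0},
    {"xyz": [0,0,0],"dr": [0,0,0],"claw": 0}
  ]
}}

```text
clock: 5.75
tool_pos: [417.8, 120.5, 136.8]
tool_rot: [[0.852, -0.094, 0.514], [-0.091, -0.995, -0.031], [0.515, -0.02, -0.857]]
ft_force: [0.1, -0.6, 0.2]
opening: -0.2
```

```bash
python3 - <<'E'
from h import *
w=imaging.get_image('wrist');b=imaging.get_image('top');a=imaging.get_image('scene')
s=manip.get_state();print(s['clock'],s['tool_pos'],np.round(s['q'],1),s['ft_force'])
cv2.imwrite('pics/w3.png',np.vstack([w['pixels'][:280,100:540],cv2.resize(b['pixels'][150:270,230:395],(440,320),interpolation=cv2.INTER_CUBIC)])[:,:,::-1])
E
```

```text
5.9 [417.56155061 121.83676307 137.21493795] [  15.2  -22.7  -44.5  138.2    1.9   31.9 -127.7] [ 0.34881655 -0.27821589 -0.37413701]
```

View pics/w3.png

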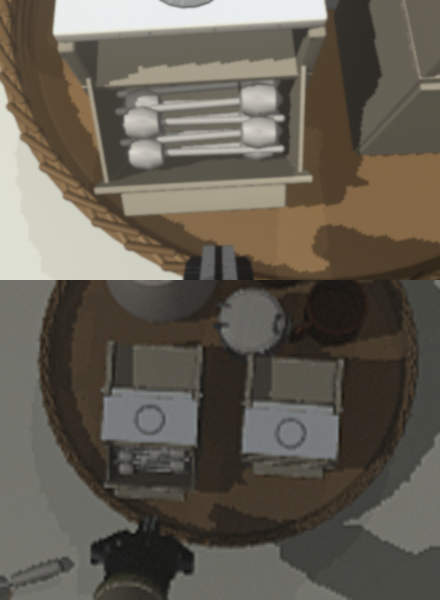

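The tip in the wrist crop, at (218, 250), is in front of the lip at (205, 198), and the elbow is near its limit. I'll reduce the tilt to about 15° and then descend.

Call:
{"fn": "drive_tool", "kwargs": {
  "steps": [
    {"xyz": [0,0,0],"dr": [0,0.13,0],"claw": 0},
    {"xyz": [0,0,0],"dr": [0,0.13,0],"claw": 0},
    {"xyz": [0,0,-15],"dr": [0,0,0],"claw": 0},
    {"xyz": [0,0,-15],"dr": [0,0,0],"claw": 0},
    {"xyz": [0,0,0],"dr": [0,0,0],"claw": 0}
  ]
}}

```text
clock: 6.4
tool_pos: [415.9, 122.3, 104.6]
tool_rot: [[0.958, -0.091, 0.273], [-0.087, -0.996, -0.028], [0.274, 0.003, -0.962]]
ft_force: [-0.1, -0.6, 0.4]
opening: -0.0
```

```bash
python3 - <<'E'
from h import *
s=manip.get_state();print(s['clock'],s['tool_pos'],np.round(s['q'],1),s['ft_force'])
E
```

```text
6.4 [415.92842216 122.32413885 104.63214843] [  15.9   -7.9  -42.3  129.5    4.7   43.  -125.1] [-0.13626009 -0.58233898  0.43962271]
```

Call:
{"fn": "drive_tool", "kwargs": {
  "steps": [
    {"xyz": [5,0,-7],"dr": [0,0,0],"claw": 0},
    {"xyz": [6,0,0],"dr": [0,0,0],"claw": 0},
    {"xyz": [5,0,0],"dr": [0,0,0],"claw": 0},
    {"xyz": [4,0,0],"dr": [0,0,0],"claw": 0},
    {"xyz": [4,0,0],"dr": [0,0,0],"claw": 0},
    {"xyz": [4,0,1],"dr": [0,0,0],"claw": 0},
    {"xyz": [4,0,1],"dr": [0,0,0],"claw": 0},
    {"xyz": [4,0,1],"dr": [0,0,0],"claw": 0}
  ]
}}

```text
clock: 7.2
tool_pos: [453.1, 121.8, 102.0]
tool_rot: [[0.957, -0.094, 0.275], [-0.089, -0.996, -0.028], [0.277, 0.003, -0.961]]
ft_force: [-1.8, 1.2, 1.0]
opening: -0.2
```

Call:
{"fn": "drive_tool", "kwargs": {
  "steps": [
    {"xyz": [4,0,2],"dr": [0,0,0],"claw": 0},
    {"xyz": [4,0,2],"dr": [0,0,0],"claw": 0},
    {"xyz": [4,0,2],"dr": [0,0,0],"claw": 0},
    {"xyz": [4,0,2],"dr": [0,0,0],"claw": 0},
    {"xyz": [4,0,2],"dr": [0,0,0],"claw": 0}
  ]
}}

```text
clock: 7.7
tool_pos: [473.2, 121.8, 112.0]
tool_rot: [[0.957, -0.093, 0.276], [-0.089, -0.996, -0.028], [0.277, 0.002, -0.961]]
ft_force: [-0.4, -0.7, -0.8]
opening: 0.2
```

Call:
{"fn": "drive_tool", "kwargs": {
  "steps": [
    {"xyz": [3,0,0],"dr": [0,0,0],"claw": 0},
    {"xyz": [3,0,0],"dr": [0,0,0],"claw": 0},
    {"xyz": [3,0,0],"dr": [0,0,0],"claw": 0},
    {"xyz": [2,0,0],"dr": [0,0,0],"claw": 0}
  ]
}}

```text
clock: 8.1
tool_pos: [484.1, 122.0, 111.8]
tool_rot: [[0.957, -0.093, 0.276], [-0.089, -0.996, -0.028], [0.277, 0.002, -0.961]]
ft_force: [-0.9, 0.5, 0.3]
opening: -0.0
```

```bash
python3 - <<'E'
from h import *
s=manip.get_state();print(s['clock'],s['tool_pos'],np.round(s['q'],1),s['ft_force'])
w=imaging.get_image('wrist');b=imaging.get_image('top')
cv2.imwrite('pics/w4.png',np.vstack([w['pixels'][:280,100:540],cv2.resize(b['pixels'][150:270,230:395],(440,320),interpolation=cv2.INTER_CUBIC)])[:,:,::-1])
E
```

```text
8.1 [484.09238579 121.95180032 111.78737689] [  17.5    1.9  -42.3  121.3   13.5   44.1 -128.6] [-0.88487563  0.50356389  0.3326277 ]
```

View pics/w4.png

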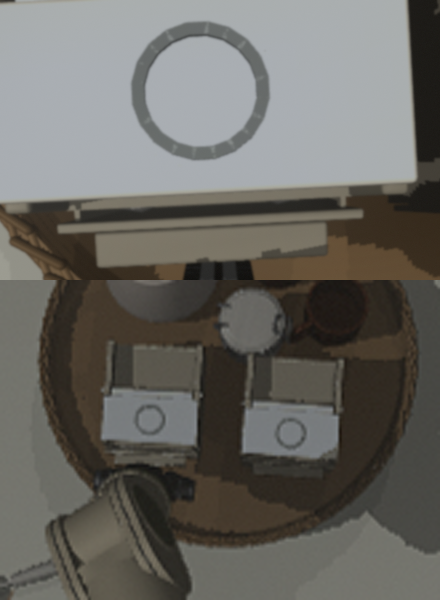

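The drawer is nearly shut. The panel at row 228 of the wrist crop still shows a small gap to the casing, so I'll keep going slowly until contact.

Call:
{"fn": "drive_tool", "kwargs": {
  "steps": [
    {"xyz": [2,0,0],"dr": [0,0,0],"claw": 0},
    {"xyz": [2,0,0],"dr": [0,0,0],"claw": 0},
    {"xyz": [2,0,0],"dr": [0,0,0],"claw": 0}
  ]
}}

```text
clock: 8.5
tool_pos: [489.3, 121.9, 111.5]
tool_rot: [[0.957, -0.093, 0.274], [-0.089, -0.996, -0.029], [0.276, 0.003, -0.961]]
ft_force: [-6.3, 0.0, 1.9]
opening: 0.3
```

Call:
{"fn": "drive_tool", "kwargs": {
  "steps": [
    {"xyz": [1,0,0],"dr": [0,0,0],"claw": 0},
    {"xyz": [1,0,0],"dr": [0,0,0],"claw": 0}
  ]
}}

```text
clock: 8.7
tool_pos: [491.0, 121.9, 111.3]
tool_rot: [[0.957, -0.093, 0.274], [-0.089, -0.996, -0.029], [0.275, 0.003, -0.961]]
ft_force: [-6.6, -0.3, 2.3]
opening: 0.2
```

Call:
{"fn": "drive_tool", "kwargs": {
  "steps": [
    {"xyz": [1,0,0],"dr": [0,0,0],"claw": 0},
    {"xyz": [0,0,0],"dr": [0,0,0],"claw": 0}
  ]
}}

```text
clock: 8.9
tool_pos: [492.1, 121.9, 111.3]
tool_rot: [[0.957, -0.093, 0.274], [-0.089, -0.996, -0.029], [0.275, 0.003, -0.961]]
ft_force: [-6.1, -0.5, 1.2]
opening: -0.4
```

```bash
python3 - <<'E'
from h import *
w=imaging.get_image('wrist');b=imaging.get_image('top')
for i in (w,b):
  for n in ['spoon_lip','spoon_edge']:
    r=imaging.spot_point(i,n); print(n,[(np.round(x['at'],1),round(x['conf'],2)) for x in r[:2]])
cv2.imwrite('pics/w5.png',w['pixels'][:280,100:540][:,:,::-1])
E
```

```text
spoon_lip [(array([312.1, 263.8]), 0.65)]
spoon_edge [(array([307.7, 207.6]), 0.94)]
spoon_lip [(array([289.4, 215.4]), 0.59), (array([437.8, 245.4]), 0.51)]
spoon_edge [(array([290.6, 195.3]), 0.46)]
```

View pics/w5.png

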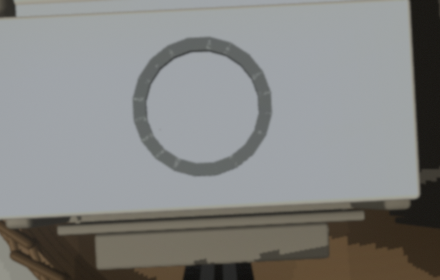

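The drawer hit its stop with the force steady at about 6 N, and the unit slid around 3 mm. I'll retreat, raise the tool and tilt further for the paddle.

Call:
{"fn": "drive_tool", "kwargs": {
  "steps": [
    {"xyz": [-10,0,0],"dr": [0,0,0],"claw": 0},
    {"xyz": [-15,0,0],"dr": [0,0,0],"claw": 0},
    {"xyz": [-5,0,15],"dr": [0,-0.1,0],"claw": 0},
    {"xyz": [0,0,15],"dr": [0,-0.1,0],"claw": 0},
    {"xyz": [0,0,15],"dr": [0,-0.1,0],"claw": 0},
    {"xyz": [0,0,0],"dr": [0,-0.1,0],"claw": 0},
    {"xyz": [0,0,0],"dr": [0,-0.1,0],"claw": 0},
    {"xyz": [0,0,0],"dr": [0,0,0],"claw": 0}
  ]
}}

```text
clock: 10.0
tool_pos: [469.5, 127.9, 163.9]
tool_rot: [[0.741, -0.086, 0.666], [-0.091, -0.995, -0.028], [0.665, -0.04, -0.745]]
ft_force: [0.4, -1.1, -0.3]
opening: -0.2
```

```bash
python3 - <<'E'
from h import *
s=manip.get_state();print(s['clock'],s['tool_pos'],np.round(s['q'],1),s['ft_force'],np.round(s['tool_rot'],3).tolist())
w=imaging.get_image('wrist');b=imaging.get_image('top')
for n in ['spoon_pivot','spoon_lip','spoon_edge']:
    o=[]
    for i in (w,b):
        r=imaging.spot_point(i,n); print(n,[(np.round(x['at'],1),round(x['conf'],2)) for x in r[:2]])
        if r: o.append((i,np.array(r[0]['at'])))
    if len(o)==2: X=tri(o);print('   ',X.round(1),[(proj(i,X)-u).round(1) for i,u in o])
save(w,'w6.png')
E
```

```text
10.0 [469.51549394 127.87152234 163.9430506 ] [  28.8  -25.6  -56.3  138.3    2.6   20.2 -129.8] [ 0.36843336 -1.10513821 -0.26988557] [[0.741, -0.086, 0.666], [-0.091, -0.995, -0.028], [0.665, -0.04, -0.745]]
spoon_pivot [(array([315.9,  68.9]), 0.73)]
spoon_pivot [(array([283.7, 191.7]), 0.86)]
    [577.4 119.  175.8] [array([-0.4, -0. ]), array([2.5, 0.4])]
spoon_lip [(array([324.9, 228.6]), 0.65)]
spoon_lip [(array([286.8, 216.6]), 0.67)]
    [501.3 122.  123.2] [array([0.1, 0. ]), array([-0.6, -0.2])]
spoon_edge [(array([321. , 160.5]), 0.71)]
spoon_edge [(array([284.5, 207.2]), 0.98)]
    [528.1 121.  157.7] [array([-0.2, -0. ]), array([1.2, 0.3])]
```

View pics/w6.png

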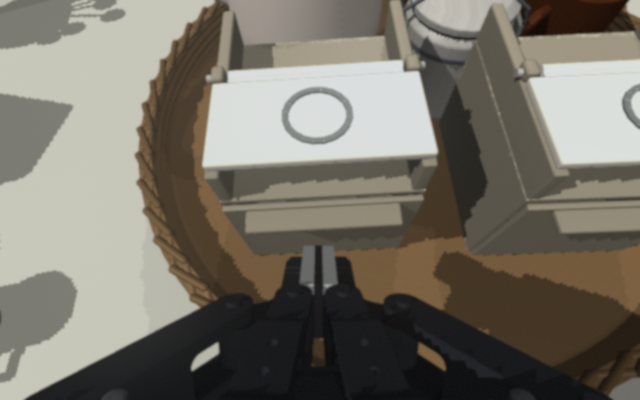

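The drawer looks shut. The paddle's front edge is at (321, 162) and the fingertip at (319, 250), a little to the left of centre. I'll move in under the edge.

Call:
{"fn": "drive_tool", "kwargs": {
  "steps": [
    {"xyz": [10,-2,-3],"dr": [0,0,0],"claw": 0},
    {"xyz": [10,-2,-5],"dr": [0,-0.05,0],"claw": 0},
    {"xyz": [8,-2,-3],"dr": [0,-0.05,0],"claw": 0},
    {"xyz": [0,0,0],"dr": [0,0,0],"claw": 0}
  ]
}}

```text
clock: 10.8
tool_pos: [505.0, 126.0, 155.2]
tool_rot: [[0.678, -0.085, 0.73], [-0.093, -0.995, -0.03], [0.729, -0.048, -0.682]]
ft_force: [-0.5, -1.0, -0.2]
opening: 0.3
```

```bash
python3 - <<'E'
from h import *
s=manip.get_state();print(s['clock'],s['tool_pos'],np.round(s['q'],1),s['ft_force'],np.round(s['tool_rot'],3).tolist())
w=imaging.get_image('wrist');save(w,'w7.png')
# edge model: pixels for pivot x, paddle angle
r=imaging.spot_point(w,'spoon_edge');p=imaging.spot_point(w,'spoon_pivot');print(r[:1],p[:1])
for x0 in (577,580,583):
  for m in (0,.08,.15): print(x0,m,proj(w,[x0-62*np.cos(m),121,171+62*np.sin(m)]).round(1),proj(w,[x0,119,171]).round(1))
E
```

```text
10.8 [505.02186054 125.98986316 155.21752814] [  46.   -26.6  -70.9  138.4   -2.4    9.5 -126.2] [-0.53846558 -1.02243276 -0.1737732 ] [[0.678, -0.085, 0.73], [-0.093, -0.995, -0.03], [0.729, -0.048, -0.682]]
[{'at': [319.6, 215.3], 'conf': 0.93}] [{'at': [319.3, 118.1], 'conf': 0.87}]
577 0 [324.5 226.3] [317.2 121. ]
577 0.08 [324.1 220.6] [317.2 121. ]
577 0.15 [323.7 214.7] [317.2 121. ]
580 0 [323.9 220.2] [316.7 116.9]
580 0.08 [323.5 214.4] [316.7 116.9]
580 0.15 [323.  208.4] [316.7 116.9]
583 0 [323.3 214.2] [316.2 112.8]
583 0.08 [322.8 208.3] [316.2 112.8]
583 0.15 [322.3 202.2] [316.2 112.8]
```

View pics/w7.png

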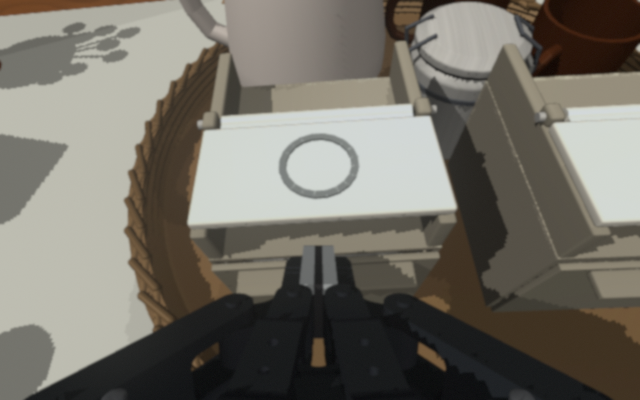

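Pivot x is about 580 and the paddle angle about 0.07, so the edge is near (518, 175). The fingertip is just below and in front of it, at (319, 250) in the image. I'll insert it and lift.

Call:
{"fn": "drive_tool", "kwargs": {
  "steps": [
    {"xyz": [5,-2,-2],"dr": [0,0.03,0],"claw": 0},
    {"xyz": [5,-2,-1],"dr": [0,0.03,0],"claw": 0},
    {"xyz": [4,-1,0],"dr": [0,0,0],"claw": 0},
    {"xyz": [0,0,0],"dr": [0,0,0],"claw": 0}
  ]
}}

```text
clock: 11.35
tool_pos: [518.5, 122.8, 152.7]
tool_rot: [[0.721, -0.085, 0.688], [-0.092, -0.995, -0.026], [0.687, -0.045, -0.725]]
ft_force: [-1.1, 1.2, 0.0]
opening: 0.1
```

Call:
{"fn": "drive_tool", "kwargs": {
  "steps": [
    {"xyz": [3,0,0],"dr": [0,0,0],"claw": 0},
    {"xyz": [0,0,0],"dr": [0,0,0],"claw": 0}
  ]
}}

```text
clock: 11.55
tool_pos: [521.1, 122.3, 152.2]
tool_rot: [[0.721, -0.085, 0.688], [-0.091, -0.995, -0.028], [0.687, -0.043, -0.726]]
ft_force: [-3.3, 1.3, -1.6]
opening: 0.2
```

Call:
{"fn": "drive_tool", "kwargs": {
  "steps": [
    {"xyz": [0,0,5],"dr": [0,0,0],"claw": 0},
    {"xyz": [1,0,5],"dr": [0,0,0],"claw": 0},
    {"xyz": [1,0,5],"dr": [0,0,0],"claw": 0},
    {"xyz": [2,0,5],"dr": [0,0,0],"claw": 0}
  ]
}}

```text
clock: 11.95
tool_pos: [526.0, 122.0, 173.6]
tool_rot: [[0.72, -0.086, 0.689], [-0.092, -0.995, -0.028], [0.688, -0.043, -0.724]]
ft_force: [-1.1, -0.6, -1.4]
opening: 0.4
```

```bash
python3 - <<'E'
from h import *
s=manip.get_state();print(s['clock'],s['tool_pos'],np.round(s['q'],1),s['ft_force'])
w=imaging.get_image('wrist');save(w,'w8.png')
E
```

```text
11.95 [525.99125386 122.0445435  173.59428274] [  46.4  -21.6  -67.8  133.1   -0.5   15.8 -122.7] [-1.07743468 -0.6365189  -1.39092579]
```

View pics/w8.png

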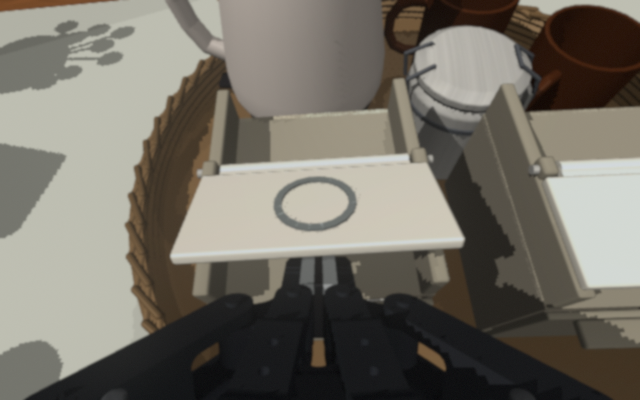

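The paddle is lifting. Its edge at row 250 lies over the fingertip, and forces are about 1–2 N. I'll follow the arc.

Call:
{"fn": "drive_tool", "kwargs": {
  "steps": [
    {"xyz": [3,0,5],"dr": [0,0,0],"claw": 0},
    {"xyz": [3,0,5],"dr": [0,0,0],"claw": 0},
    {"xyz": [4,0,5],"dr": [0,0,0],"claw": 0},
    {"xyz": [4,0,4],"dr": [0,0,0],"claw": 0},
    {"xyz": [5,0,4],"dr": [0,0,0],"claw": 0},
    {"xyz": [5,0,4],"dr": [0,0,0],"claw": 0}
  ]
}}

```text
clock: 12.6
tool_pos: [550.1, 122.1, 200.1]
tool_rot: [[0.72, -0.086, 0.688], [-0.092, -0.995, -0.028], [0.687, -0.043, -0.725]]
ft_force: [0.0, -0.8, -0.7]
opening: 0.2
```

```bash
python3 - <<'E'
from h import *
s=manip.get_state();print(s['clock'],s['tool_pos'],np.round(s['q'],1),s['ft_force'])
w=imaging.get_image('wrist');t=imaging.get_image('top')
cv2.imwrite('pics/w9.png',np.vstack([w['pixels'][:280,100:540],cv2.resize(t['pixels'][150:270,230:395],(440,320),interpolation=cv2.INTER_CUBIC)])[:,:,::-1])
E
```

```text
12.6 [550.11292127 122.05058679 200.05284513] [  47.9  -19.5  -67.2  128.8    0.8   18.9 -121.3] [ 0.0049059  -0.79818959 -0.66960715]
```

View pics/w9.png

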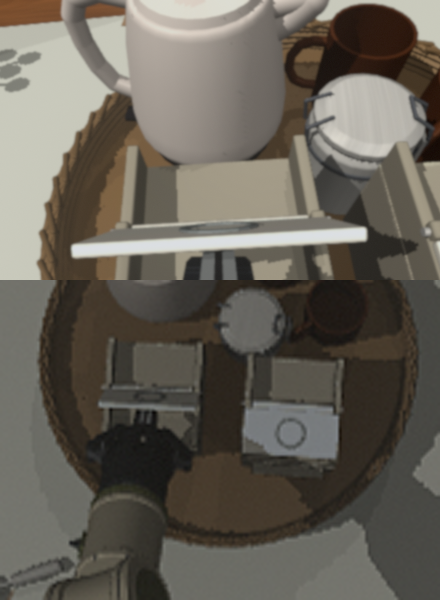

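The paddle is at about 65°, with the fingertip behind its underside. I'll push forward past upright.

Call:
{"fn": "drive_tool", "kwargs": {
  "steps": [
    {"xyz": [5,0,2],"dr": [0,0,0],"claw": 0},
    {"xyz": [5,0,2],"dr": [0,0,0],"claw": 0},
    {"xyz": [5,0,1],"dr": [0,0,0],"claw": 0},
    {"xyz": [5,0,0],"dr": [0,0,0],"claw": 0},
    {"xyz": [5,0,0],"dr": [0,0,0],"claw": 0},
    {"xyz": [5,0,0],"dr": [0,0,0],"claw": 0},
    {"xyz": [5,0,0],"dr": [0,0,0],"claw": 0},
    {"xyz": [5,0,0],"dr": [0,0,0],"claw": 0}
  ]
}}

```text
clock: 13.5
tool_pos: [590.1, 122.1, 204.8]
tool_rot: [[0.72, -0.086, 0.688], [-0.092, -0.995, -0.028], [0.687, -0.044, -0.725]]
ft_force: [-1.0, 0.7, 0.5]
opening: 0.0
```

Call:
{"fn": "drive_tool", "kwargs": {
  "steps": [
    {"xyz": [6,0,-2],"dr": [0,0,0],"claw": 0},
    {"xyz": [6,0,-3],"dr": [0,0,0],"claw": 0},
    {"xyz": [6,0,-2],"dr": [0,0,0],"claw": 0},
    {"xyz": [6,0,-2],"dr": [0,0,0],"claw": 0},
    {"xyz": [6,0,-2],"dr": [0,0,0],"claw": 0},
    {"xyz": [2,0,-3],"dr": [0,0,0],"claw": 0}
  ]
}}

```text
clock: 14.1
tool_pos: [608.5, 117.1, 199.8]
tool_rot: [[0.724, -0.082, 0.685], [-0.094, -0.995, -0.02], [0.684, -0.05, -0.728]]
ft_force: [0.2, 0.7, 0.6]
opening: 0.0
```

Call:
{"fn": "drive_tool", "kwargs": {
  "steps": [
    {"xyz": [2,0,-3],"dr": [0,0,0],"claw": 0},
    {"xyz": [1,0,-3],"dr": [0,0,0],"claw": 0}
  ]
}}

```text
clock: 14.3
tool_pos: [607.3, 114.9, 196.8]
tool_rot: [[0.724, -0.08, 0.685], [-0.091, -0.996, -0.02], [0.684, -0.048, -0.728]]
ft_force: [0.2, 0.3, 1.2]
opening: -0.1
```

```bash
python3 - <<'E'
from h import *
s=manip.get_state();print(s['clock'],s['tool_pos'],np.round(s['q'],1),s['ft_force'])
w=imaging.get_image('wrist');t=imaging.get_image('top')
cv2.imwrite('pics/w10.png',np.vstack([w['pixels'][:280,100:540],cv2.resize(t['pixels'][150:270,230:395],(440,320),interpolation=cv2.INTER_CUBIC)])[:,:,::-1])
E
```

```text
14.3 [607.25136972 114.93458432 196.76882557] [  63.4   -2.4  -84.1  122.5   38.8   21.6 -149.1] [0.16417995 0.28645285 1.1541223 ]
```

View pics/w10.png

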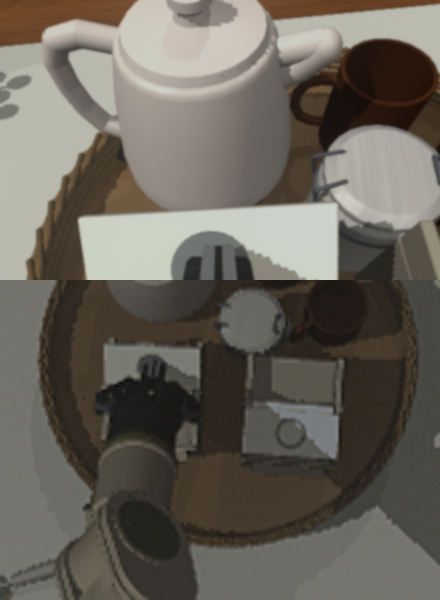

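The paddle is over and lies near the back half, but joints 3 and 7 are at their limits. I'll lift off, roll the wrist back about its axis, and reduce the tilt before the final press.

Call:
{"fn": "drive_tool", "kwargs": {
  "steps": [
    {"xyz": [0,0,5],"dr": [-0.09,0,0.095],"claw": 0},
    {"xyz": [-1,0,5],"dr": [-0.09,0,0.095],"claw": 0},
    {"xyz": [-1,0,5],"dr": [-0.09,0,0.095],"claw": 0},
    {"xyz": [0,0,5],"dr": [-0.09,0,0.095],"claw": 0},
    {"xyz": [0,0,3],"dr": [0,0.1,0],"claw": 0},
    {"xyz": [0,0,0],"dr": [0,0.1,0],"claw": 0},
    {"xyz": [0,0,0],"dr": [0,0.1,0],"claw": 0},
    {"xyz": [0,0,0],"dr": [0,0.1,0],"claw": 0}
  ]
}}

```text
clock: 15.2
tool_pos: [605.2, 114.8, 220.3]
tool_rot: [[0.852, 0.386, 0.353], [0.419, -0.908, -0.019], [0.313, 0.165, -0.935]]
ft_force: [-0.6, 0.3, 1.5]
opening: 0.1
```

```bash
python3 - <<'E'
from h import *
s=manip.get_state();print(s['clock'],s['tool_pos'],np.round(s['q'],1),s['ft_force'],np.round(s['tool_rot'],3).tolist())
E
```

```text
15.2 [605.17559404 114.76521774 220.2621504 ] [  39.6   13.1  -65.   102.5   25.6   55.2 -100. ] [-0.57339614  0.2982816   1.546171  ] [[0.852, 0.386, 0.353], [0.419, -0.908, -0.019], [0.313, 0.165, -0.935]]
```

Call:
{"fn": "drive_tool", "kwargs": {
  "steps": [
    {"xyz": [6,2,0],"dr": [0,0,0],"claw": 0},
    {"xyz": [6,2,0],"dr": [0,0,0],"claw": 0},
    {"xyz": [5,0,-4],"dr": [0,0,0],"claw": 0},
    {"xyz": [0,0,-5],"dr": [0,0,0],"claw": 0},
    {"xyz": [0,0,-5],"dr": [0,0,0],"claw": 0},
    {"xyz": [0,0,-5],"dr": [0,0,0],"claw": 0},
    {"xyz": [0,0,-5],"dr": [0,0,0],"claw": 0},
    {"xyz": [0,0,-5],"dr": [0,0,0],"claw": 0},
    {"xyz": [0,0,-4],"dr": [0,0,0],"claw": 0}
  ]
}}

```text
clock: 16.1
tool_pos: [622.2, 118.9, 186.2]
tool_rot: [[0.851, 0.386, 0.357], [0.42, -0.907, -0.019], [0.316, 0.166, -0.934]]
ft_force: [0.4, -0.4, 1.3]
opening: 0.1
```

Call:
{"fn": "drive_tool", "kwargs": {
  "steps": [
    {"xyz": [0,0,-3],"dr": [0,0,0],"claw": 0},
    {"xyz": [0,0,-2],"dr": [0,0,0],"claw": 0}
  ]
}}

```text
clock: 16.3
tool_pos: [622.2, 119.0, 181.4]
tool_rot: [[0.851, 0.386, 0.356], [0.42, -0.907, -0.019], [0.316, 0.165, -0.934]]
ft_force: [1.0, 0.0, 0.8]
opening: -0.0
```

Call:
{"fn": "drive_tool", "kwargs": {
  "steps": [
    {"xyz": [0,0,-1],"dr": [0,0,0],"claw": 0},
    {"xyz": [0,0,-1],"dr": [0,0,0],"claw": 0}
  ]
}}

```text
clock: 16.5
tool_pos: [622.3, 119.1, 179.7]
tool_rot: [[0.851, 0.386, 0.357], [0.42, -0.907, -0.019], [0.317, 0.165, -0.934]]
ft_force: [1.0, -1.1, 0.3]
opening: 0.1
```

Call:
{"fn": "drive_tool", "kwargs": {
  "steps": [
    {"xyz": [0,0,-1],"dr": [0,0,0],"claw": 0},
    {"xyz": [0,0,0],"dr": [0,0,0],"claw": 0}
  ]
}}

```text
clock: 16.7
tool_pos: [622.2, 119.0, 178.6]
tool_rot: [[0.851, 0.386, 0.356], [0.42, -0.907, -0.019], [0.316, 0.165, -0.934]]
ft_force: [1.0, 0.4, 0.9]
opening: -0.0
```

Call:
{"fn": "drive_tool", "kwargs": {
  "steps": [
    {"xyz": [0,0,-1],"dr": [0,0,0],"claw": 0},
    {"xyz": [0,0,-1],"dr": [0,0,0],"claw": 0}
  ]
}}

```text
clock: 16.9
tool_pos: [622.5, 119.1, 177.0]
tool_rot: [[0.851, 0.386, 0.357], [0.42, -0.907, -0.019], [0.317, 0.166, -0.934]]
ft_force: [-1.3, -0.7, 4.8]
opening: 0.1
```

Call:
{"fn": "drive_tool", "kwargs": {
  "steps": [
    {"xyz": [0,0,-1],"dr": [0,0,0],"claw": 0}
  ]
}}

```text
clock: 17.0
tool_pos: [622.7, 119.2, 176.5]
tool_rot: [[0.85, 0.386, 0.358], [0.42, -0.907, -0.019], [0.317, 0.166, -0.934]]
ft_force: [-6.9, -1.4, 13.1]
opening: -0.3
```

Call:
{"fn": "drive_tool", "kwargs": {
  "steps": [
    {"xyz": [0,0,-1],"dr": [0,0,0],"claw": 0}
  ]
}}

```text
clock: 17.1
tool_pos: [623.0, 119.3, 176.2]
tool_rot: [[0.85, 0.386, 0.359], [0.42, -0.907, -0.019], [0.318, 0.167, -0.933]]
ft_force: [-8.6, -2.5, 19.8]
opening: 0.2
```

The paddle is on its hard stop, with the force up to about 20 N. I'll lift straight off and back away.

Call:
{"fn": "drive_tool", "kwargs": {
  "steps": [
    {"xyz": [0,0,3],"dr": [0,0,0],"claw": 0},
    {"xyz": [0,0,8],"dr": [0,0,0],"claw": 0},
    {"xyz": [0,0,25],"dr": [0,0,0],"claw": 0},
    {"xyz": [0,0,30],"dr": [0,0,0],"claw": 0},
    {"xyz": [0,0,30],"dr": [0,0.08,0],"claw": 0},
    {"xyz": [-35,0,15],"dr": [0,0.08,0],"claw": 0},
    {"xyz": [-40,0,0],"dr": [0,0.08,0],"claw": 0},
    {"xyz": [-40,0,0],"dr": [0,0.08,0],"claw": 0},
    {"xyz": [-40,0,0],"dr": [0,0,0],"claw": 0},
    {"xyz": [0,0,0],"dr": [0,0,0],"claw": 0}
  ]
}}

```text
clock: 18.1
tool_pos: [467.4, 119.8, 287.2]
tool_rot: [[0.906, 0.42, 0.047], [0.421, -0.907, -0.024], [0.032, 0.042, -0.999]]
ft_force: [0.8, -0.2, 0.8]
opening: 0.3
```

```bash
python3 - <<'E'
from h import *
s=manip.get_state();print(s['clock'],s['tool_pos'],s['ft_force'])
w=imaging.get_image('wrist');t=imaging.get_image('top');a=imaging.get_image('scene')
for n in ['spoon_unit','stirrer_unit','spoon_pivot','spoon_edge','spoon_lip']:
    o=[]
    for i in (a,t,w):
        r=imaging.spot_point(i,n); print(n,[(np.round(x['at'],1),round(x['conf'],2)) for x in r[:1]])
        if r and r[0]['conf']>.5: o.append((i,np.array(r[0]['at'])))
    if len(o)>1: X=tri(o);print('   ',X.round(1),[(proj(i,X)-u).round(1) for i,u in o])
cv2.imwrite('pics/w11.png',np.vstack([w['pixels'][:280,100:540],cv2.resize(a['pixels'][150:270,250:415],(440,320),interpolation=cv2.INTER_CUBIC)])[:,:,::-1])
E
```

```text
18.1 [467.37083224 119.81493358 287.20144001] [ 0.7994767  -0.24618005  0.84566081]
spoon_unit [(array([352.9, 220.2]), 0.85)]
spoon_unit []
spoon_unit [(array([352.2,  78.2]), 0.85)]
    [581.7 119.6  39.4] [array([1.3, 0.3]), array([0.3, 0.2])]
stirrer_unit [(array([302.7, 214.7]), 0.83)]
stirrer_unit [(array([337.8, 200.1]), 0.62)]
stirrer_unit [(array([477.5, 161. ]), 0.72)]
    [562.1 -52.8  43.2] [array([0.1, 0.7]), array([-0.8,  1.8]), array([ 0.5, -0.2])]
spoon_pivot [(array([353.7, 198.5]), 0.95)]
spoon_pivot [(array([283.6, 191.6]), 0.68)]
spoon_pivot [(array([382.7,  62.9]), 0.94)]
    [581.4 115.8 170. ] [array([ 1.6, -0.7]), array([ 3.7, -0.4]), array([-0.4, -0.2])]
spoon_edge [(array([354.8, 214.4]), 0.63)]
spoon_edge [(array([288.4, 170.5]), 0.6)]
spoon_edge []
    [649.4 111.3 179.5] [array([ 0.4, -0. ]), array([0.5, 0. ])]
spoon_lip [(array([357.9, 181.9]), 0.7)]
spoon_lip []
spoon_lip [(array([322.7, 162.3]), 0.56)]
    [495.9 122.3 144.2] [array([-2.4, -0.8]), array([-0.5, -0.4])]
```

View pics/w11.png

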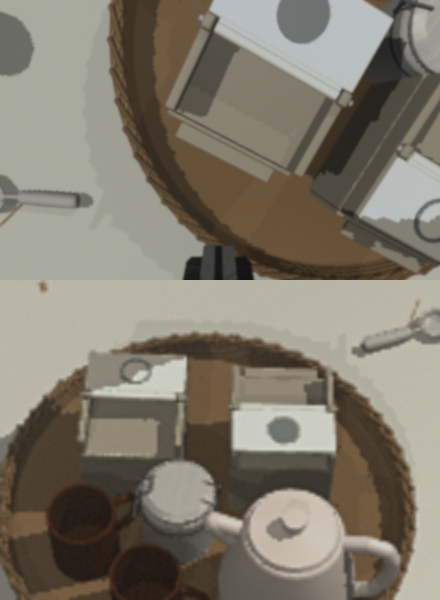

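```bash
python3 -c "
from workcell import manip
print(manip.finish_job())"
```

```text
the job is handed in; nothing more can be done
None
```

I pushed the spoon drawer shut with the closed fingertips, flipped the marker over its pin, pressed it flat on the back half, and handed the job in at 18.1 s. The hand-in gives no verdict.

**Drawer:** I pushed until the force held steady at about 6 N. The last pictures put the lip at x ≈ 496 mm against about 497.5 mm expected when shut, and the panel looks flush.

**Marker:** It lies on the back half with the solid disc up. I pressed it onto its hard stop, and the wrist force reached about 20 N. That is below the 30 N limit but firmer than I intended. I did not measure the final angle directly. The networks' estimate for the free edge was a bit off: about 9 mm high and 5 mm too far back.

**Unit position:** The spoon unit slid about 3–4 mm, within the 30 mm allowed.

**Other items:** In the last picture the twin is still shut with its ring face up, and the other things on the tray look untouched. The networks' readings for the twin differ by about 7 mm in y from the start; I take that as reading error, since nothing came near it. I did not measure the positions of the kettle, caddy, mugs, jug, bowl or teaspoon at the end.

**Arm trouble:** Two poses ran into arm joint limits. I reduced the tilt to get in front of the drawer. For the final press I rolled the wrist back and tilted it less.

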